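Stamp the base of a varnish jar on the sprung marking stand

TASK

Ink the marking stand by pressing its plunger all the way down to its stop and letting it spring back up. Then set the smaller of the two lidded jars upright in the stand's sprung ring and press it firmly down, against the springs, until its base bears on the stamp in the middle. Finish while still holding the jar pressed down on the stamp (do not let go); never tip the jar, and do not move or knock over the other jar, the little plane or the maple block.

Things in the scene. Friction and masses are not known exactly. Their poses are not given: they have to be found in the camera images.
- jar_varnish: the smaller glass jar with a red twist lid, one rigid cylinder 56 mm in diameter and 74 mm high, 0.14 to 0.28 kg; origin at the centre of its underside, z up. It starts standing on the bench.
- jar_pegs: the larger glass jar with a red twist lid, 62 mm in diameter and 82 mm high; a bystander of the same kind that does not fit the ring. Origin at the centre of its underside.
- stand: marking stand, fixed to the bench: grey plate 116 (its x) by 215 mm (its y), top 10 mm up, with an aluminium ring at one end and a plunger with black mushroom head at the other. Origin on the bench under the ring's centre; its +y points to the plunger, whose axis is 110 mm along it. Two sprung guide posts, 52 mm high, stand 45 mm either side of the ring's centre along x.
- ring_seat (a point): centre of the ring's seat, the level ledge on which the jar's underside rests; 45 mm above the bench when the ring is up, moves down with it. The wall round it rises 20 mm above the seat, 77 mm outside at the top; bore 60 mm, its top 6 mm flared to 68 mm. The ledge has a 40 mm hole, through which the stamp comes.
- ring (a joint): how far the sprung ring is pressed down (m): 0 up, 0.016 when the base of a seated jar meets the stamp, which then gives only stiffly. The springs need about 4 N to start and 12 N at 0.016; the jar's own weight does not move it; it springs up again when let go.
- die: the round stamp in the middle under the ring, a dark rubber pad 30 mm in diameter that gives like a stiff spring (about 1.5 N at first touch, then 3 N more per mm, at most 5 mm). Origin at the centre of its upper face, 29 mm above the bench.
- plunger_top (a point): centre of the top face of the plunger's black mushroom head (32 mm in diameter, flat top 24 mm), 75 mm above the bench when up; moves down with it.
- plunger (a joint): how far the inker plunger is pressed down (m): 0 up, 0.014 at its stop. About 3 N to start, 10 N at the stop; it springs back up by itself.
- thumb_plane: a tiny wooden thumb plane, 22 x 43 x 24 mm, lying loose beyond the stand; a bystander. Origin at the centre of its underside.
- maple_offcut: a pale maple block, 60 x 34 x 16 mm, lying loose to the left of the stand; a bystander. Origin at the centre of its underside.
Not all that is in view belongs to the job. What is shaped like the jar_varnish but green is not meant.

How it is judged:
By the outcome, as a careful person would: the job done as asked, in the order asked, and still so for the second after the job is handed in, while the arm keeps its last pose, push and grip.
It also fails if it takes over 58 s, if anything falls off the work surface, if the arm or the gripper's body presses on something with over 40 N, if the wrist force passes 120 N, or if a joint passes its speed limit or range.

ROBOT

A 6-joint arm with a two-finger parallel gripper is mounted at the origin on a cart in front of the work surface, level with it; the furniture and walls round the work are solid. World frame = base frame: x ahead of the robot, y to its left, z up, the work surface at z = 0. Lengths are in mm, angles in rad, forces in N, time in s.
With the tool pointing down it reaches from about 325 to 900 mm from the base axis. Payload 6.1 kg.
Tool frame: the origin (TCP) lies midway between the tips of the shut fingers; the grasp point (between the pads) lies 19 mm behind it (arm.grip_depth is the distance from the TCP to the grasp point, in mm); z points along the fingers, y is the line along which they close (so a half turn about z gives the same grasp; the last joint's range is limited). The gripper opens to 85 mm and grips with 20 to 120 N. Pads are 22 mm wide; open, the fingers measure 114 mm over their backs; the gripper's body (76 mm by 85 mm) begins 54 mm behind the grasp point. The pads swing forward as they close: fully open they stand 13 mm farther back than shut.
Start: joints at [0.99, 0.22, 1.526, -0, 1.395, -0.126], TCP at [274.549, 561.461, 231.3] pointing down, gripper open.
Joint ranges: [-2.98, 2.98], [-0.91, 2.08], [0.09, 2.57], [-1.24, 4.39], [0.2, 2.65], [-2.68, 2.68]. Speed limits (rad/s): [2.57, 2.57, 3.01, 3.14, 3.14, 3.14].

INTERFACE

Orientations are given as a unit quaternion [w, x, y, z].
In Python, from plant import status, read_camera, arm gives the robot as it stands. The module is installed in compiled form; this text tells all that it offers.
- The arm moves only by the tool play_rows, never from a script. Its argument "commands" is a list of rows, each an object of numbers: "ax", "ay", "az": the turn, a rotation vector about the tool's x, y, z in rad; "dx", "dy", "dz": the shift along the tool's x, y, z in m; "grip": the closure, from 0 (fully open) to 1 (shut). In form: [{"ax": .., "ay": .., "az": .., "dx": .., "dy": .., "dz": .., "grip": ..}, ...]. A call has 1 to 20 rows; each row shifts and turns the commanded pose from where the row before left it, along the tool's axes as they then stand; what a row does not reach is not made up. A row lasts 1/12 s, in which the tool goes at most 41.7 mm and 7.16 degrees, less where a joint would pass 70% of its speed; a pose out of reach is approached as far as the arm can. A call with a gripper value outside its range is refused whole. The fingers move at their own pace and stop on an object; "grip_force" is the grip in N (left out, the last holds). Time passes only in rows, so rows that do not move let the fingers close. It gives the time, the measured TCP pose, the force, the opening and the grip force at its end, in the units of the state.
- status.sense(): the state, without advancing time (a new reading comes with each control period).
- read_camera(name): name is "scene" or "top" or "wrist"; returns a dict with "color" (480x640x3 uint8, blue, green, red), "fov_y" (degrees; the focal length in pixels is half the picture's height over the tangent of half this angle, whatever the lens; pixels are square), "cx", "cy" (the principal point, pixels), "rvec" (rotation vector, rad) and "tvec" (3), from world to camera coordinates, as OpenCV has them; the wrist camera has in their place "tool_from_camera" (4x4, takes a point from camera to tool coordinates, whose origin is the TCP and whose axes are the flange's). Camera axes: x right, y down, z forward; pixel columns grow to the right and rows downward; lengths in mm; the calibration is good to about 2 mm. The wrist camera is an equidistant fisheye: a pixel r from the principal point sees the ray r / f radians off the axis. A picture is of the moment at which its call begins: read the wrist's pose just before it. There is no depth.
- arm.sign_off(): hands the job in; it is judged then, once.
The state is a dict: "clock": time; "q": joint angles; "qd": joint speeds; "joint_torque": joint torques, N m; "eef_pos": TCP position; "eef_rot": TCP orientation; "force": force on the tool from outside, world axes, zero at the start; "ft_torque": the same for the moment, N m; "opening": finger opening in mm; "grip_force": force on a finger pad.
Only numpy, scipy, OpenCV 4.12 (cv2) and the standard library are available. Lean on these libraries where they do the work, as an engineer would, in place of code of your own. Each camera call takes 0.05 s, during which the arm holds its last target. There are 200 camera calls.

## Working session

There is one attempt and no reset: what is moved stays moved. The work goes in short steps, Python scripts to look and compute and a tool call to move; the robot and the scene stay as the last step left them, time stands still between calls to the robot, and variables do not carry over. Pictures are saved under pics/ and viewed, at most 10 in all, crops included, and the job is handed in when it is done.

Besides the shell and the picture viewer there is one more tool, called after "Request:" as a command line: name --argument value ..., lists and objects as JSON in quotes. play_rows: Moves the arm, as the interface text tells. Its arguments: {"type":"object","properties":{"commands":{"type":"array","items":{"type":"object","properties":{"ax":{"type":"number"},"ay":{"type":"number"},"az":{"type":"number"},"dx":{"type":"number"},"dy":{"type":"number"},"dz":{"type":"number"},"grip":{"type":"number"}}}},"grip_force":{"type":"number"}},"required":["commands"]}

```bash
mkdir -p pics; cat > h.py <<'E'
import numpy as np, cv2
from plant import status, read_camera, arm
from scipy.spatial.transform import Rotation as R
def snap(n,fn):
    c=read_camera(n); cv2.imwrite('pics/'+fn,c['color']); return c
def cam(c):
    f=240/np.tan(np.radians(c['fov_y'])/2); Rm=cv2.Rodrigues(np.array(c['rvec'],float))[0]
    return f,Rm,np.array(c['tvec'],float).ravel()
def pix2z(c,u,v,z):
    f,Rm,t=cam(c); d=Rm.T@np.array([(u-c['cx'])/f,(v-c['cy'])/f,1]); o=-Rm.T@t
    return o+d*(z-o[2])/d[2]
def proj(c,p):
    f,Rm,t=cam(c); q=Rm@np.array(p,float)+t; return q[:2]/q[2]*f+[c['cx'],c['cy']]
E
python3 - <<'E'
from h import *
import pickle
d={}
for n in('scene','top'):
    d[n]=snap(n,n+'.png'); c=d[n]; f,Rm,t=cam(c); print(n,f,-Rm.T@t,Rm[2])
pickle.dump(d,open('c.pkl','wb'))
s=status.sense();print(s)
E
```

```text
scene 478.3532577811181 [  49.47022404 -588.41881664  634.14657976] [ 0.51474008  0.65189682 -0.55684215]
top 552.7267513769486 [ 304.39984878   76.41191061 1369.63901677] [ 0.19994555 -0.0069267  -0.97978253]
{'clock': 0.1, 'q': array([ 9.89909269e-01,  2.21193673e-01,  1.52750135e+00, -1.31431167e-06,
        1.39469996e+00, -1.26137157e-01]), 'qd': array([-0.00189108, -0.00211434, -0.00449129,  0.00065798,  0.00032771,
       -0.00181215]), 'joint_torque': array([ 1.76046062e-03, -4.98246789e+01, -3.90544689e+01, -1.29293012e-04,
        5.73595244e-03, -7.03025691e-06]), 'eef_pos': array([274.24430394, 561.00676561, 230.27742785]), 'eef_rot': array([-3.11370955e-04,  2.25420614e-01,  9.74261122e-01, -8.45660965e-04]), 'force': array([-0.06235837, -0.00226968,  0.08349846]), 'ft_torque': array([-0.02674456, -0.03452114, -0.02125398]), 'grip_force': 0.0, 'opening': 85.51714914595708}
```

View pics/scene.png

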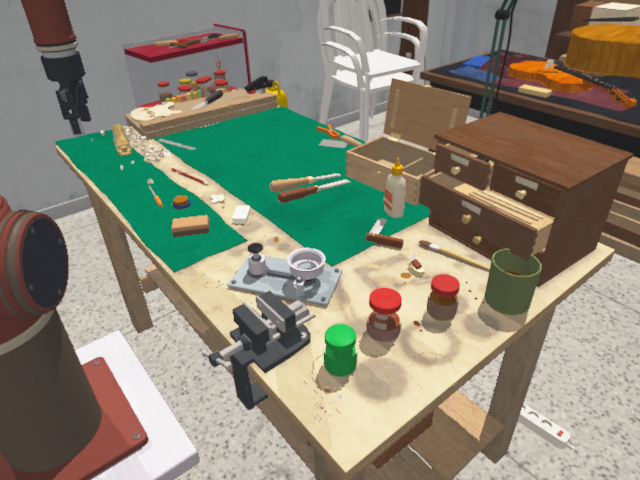

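View pics/top.png

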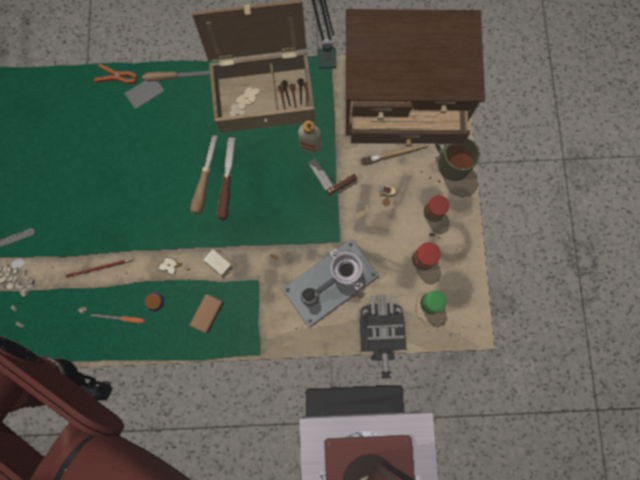

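The scene shows red-lid jars at scene (384,313) and (444,297), or top (427,256) and (437,208). A green decoy stands at scene (340,350). The stand's plunger is at scene (256,260) and its ring at (306,268), next to a vise. I'll enlarge both pictures.

```bash
python3 - <<'E'
import cv2
a=cv2.imread('pics/scene.png')[230:380,220:480]; cv2.imwrite('pics/sc.png',cv2.resize(a,None,fx=3,fy=3,interpolation=cv2.INTER_CUBIC))
a=cv2.imread('pics/top.png')[190:340,275:475]; cv2.imwrite('pics/tc.png',cv2.resize(a,None,fx=4,fy=4,interpolation=cv2.INTER_CUBIC))
E
```

```text
(no output)
```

View pics/sc.png

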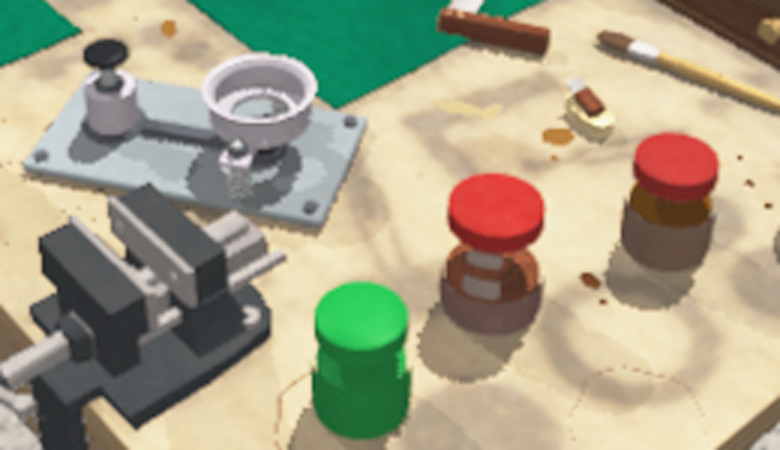

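View pics/tc.png

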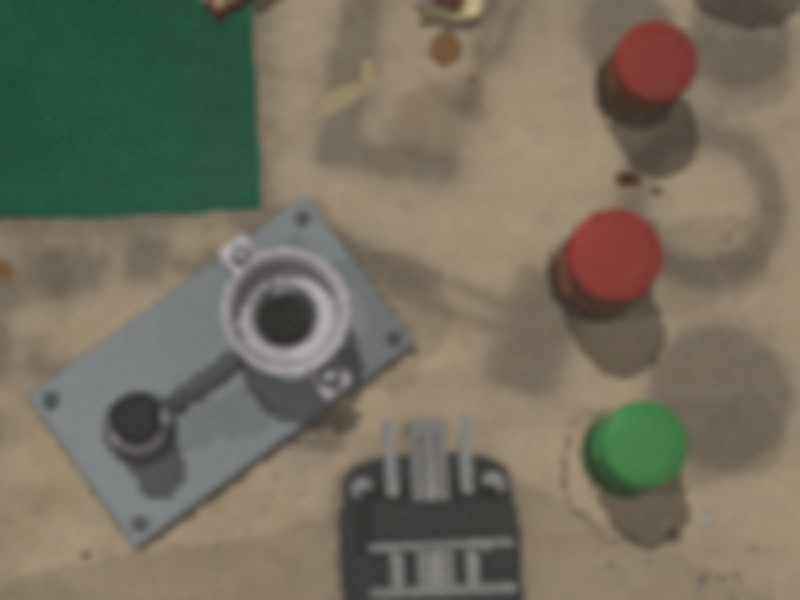

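```bash
python3 - <<'E'
from h import *
import pickle
d=pickle.load(open('c.pkl','rb'))
T=lambda u,v,z: pix2z(d['top'],275+(u+.5)/4-.5,190+(v+.5)/4-.5,z)[:2]
S=lambda u,v,z: pix2z(d['scene'],220+(u+.5)/3-.5,230+(v+.5)/3-.5,z)[:2]
np.set_printoptions(precision=1,suppress=True)
print('far',T(655,62,74),S(676,160,74),'if82',T(655,62,82),S(676,160,82))
print('mid',T(615,257,82),S(496,207,82),'if74',T(615,257,74),S(496,207,74))
print('green',T(643,446,74),S(361,315,74))
print('ring',T(286,310,65),S(260,100,65)); print('posts',T(240,253,52),T(335,380,52))
print('plunger',T(137,418,75),S(105,53,75))
c=[T(*p,10) for p in((303,200),(413,345),(138,547),(30,400))]
print('plate',c,[np.linalg.norm(c[i]-c[i-1]) for i in range(4)])
cs=[S(*p,10) for p in((82,80),(367,120),(320,232),(25,172))];print('plateS',cs)
for n in d:
  im=d[n]['color'].astype(int); m=((im[...,2]>2.2*im[...,1])&(im[...,2]>110)).astype('uint8')
  k,_,st,ce=cv2.connectedComponentsWithStats(m)
  for i in range(1,k):
    if st[i,4]>200 and (ce[i][0]>370): print(n,st[i],ce[i],pix2z(d[n],*ce[i],74))
E
```

```text
far [ 636.6 -198.2] [ 636.9 -200.1] if82 [ 634.5 -196.5] [ 628.5 -205.7]
mid [ 516.9 -163. ] [ 517.4 -165.6] if74 [ 518.3 -164.5] [ 524.2 -159.5]
green [ 405.8 -171.9] [ 407.9 -173.6]
ring [496.5  32.1] [490.  22.]
posts [534.4  57.7] [454.9   4.5]
plunger [435.2 122.7] [434.8 121.9]
plate [array([573.7,  16.1]), array([479.3, -47.2]), array([363.4, 127.3]), array([455.7, 190.5])] [np.float64(210.56283309217906), np.float64(113.64745423003441), np.float64(209.4959955462069), np.float64(111.88735035314009)]
plateS [array([448.1, 186.4]), array([575.4,  13.1]), array([476.6, -54.5]), array([362.8, 121.5])]
scene [432 275  27  22 479] [444.9 285.1] [ 632.  -203.8   74. ]
scene [370 288  31  26 667] [384.9 300.5] [ 520.6 -162.7   74. ]
top [418 244  20  19 233] [426.8 251.8] [ 523.5 -161.2   74. ]
```

Far jar: the two cameras agree if it is 74 mm high, so it is jar_varnish, at about (637,-199). The middle jar agrees at 82 mm, so it is jar_pegs. The lids are 80 and 92 px wide in the crop, which supports this. The ring is at about (494.5,31) and the plunger at (435,122), 109 mm apart as expected. I'll rotate first, then move.

Request:
play_rows --commands '[{"az":0.1236,"grip":1},{"az":0.1236,"grip":1},{"az":0.1236,"grip":1},{"az":0.1236,"grip":1},{"az":0.1236,"grip":1},{"az":0.1236,"grip":1},{"az":0.1236,"grip":1},{"az":0.1236,"grip":1},{"az":0.1236,"grip":1},{"az":0.1236,"grip":1},{"az":0.1236,"grip":1},{"az":0.1236,"grip":1},{"az":0.1236,"grip":1},{"az":0.1236,"grip":1},{"az":0.1236,"grip":1},{"az":0.1236,"grip":1},{"az":0.1236,"grip":1},{"grip":1}]'

```text
invalid input
```

Request:
play_rows --commands '[{"dx":-0.0067,"dy":0.028,"grip":1},{"dx":-0.0067,"dy":0.028,"grip":1},{"dx":-0.0067,"dy":0.028,"grip":1},{"dx":-0.0067,"dy":0.028,"grip":1},{"dx":-0.0067,"dy":0.028,"grip":1},{"dx":-0.0067,"dy":0.028,"grip":1},{"dx":-0.0067,"dy":0.028,"grip":1},{"dx":-0.0067,"dy":0.028,"grip":1},{"dx":-0.0067,"dy":0.028,"grip":1},{"dx":-0.0067,"dy":0.028,"grip":1},{"dx":-0.0067,"dy":0.028,"grip":1},{"dx":-0.0067,"dy":0.028,"grip":1},{"dx":-0.0067,"dy":0.028,"grip":1},{"dx":-0.0067,"dy":0.028,"grip":1},{"dx":-0.0067,"dy":0.028,"grip":1},{"dx":-0.0067,"dy":0.028,"grip":1},{"grip":1},{"grip":1},{"grip":1}]'

```text
invalid input
```

```bash
cat >> h.py <<'E'
def wray(c,s,u,v,z):
    f=240/np.tan(np.radians(c['fov_y'])/2); M=np.array(c['tool_from_camera'],float)
    a=np.array([u-c['cx'],v-c['cy']]); r=np.hypot(*a); th=r/f
    d=np.r_[a/max(r,1e-9)*np.sin(th),np.cos(th)]
    q=s['eef_rot']; Rt=R.from_quat([q[1],q[2],q[3],q[0]]).as_matrix()
    o=Rt@M[:3,3]+s['eef_pos']; d=Rt@M[:3,:3]@d
    return o+d*(z-o[2])/d[2]
def go(x,y,z):
    s=status.sense(); q=s['eef_rot']; Rt=R.from_quat([q[1],q[2],q[3],q[0]]).as_matrix()
    print('pos',s['eef_pos'].round(1),'F',s['force'].round(1),'open',round(s['opening'],1),'t',round(s['clock'],2))
    print('tool y yaw',np.degrees(np.arctan2(Rt[1,1],Rt[0,1])).round(2),'z',Rt[:,2].round(4),'shift mm',(Rt.T@(np.array([x,y,z])-s['eef_pos'])).round(1),'j6',s['q'][5].round(2))
E
python3 - <<'E'
from h import *
import pickle
s=status.sense(); c=snap('wrist','w1.png'); pickle.dump((s,c),open('w1.pkl','wb')); go(435,122,110)
print(c['fov_y'],c['cx'],np.array(c['tool_from_camera']).round(2))
E
```

```text
pos [274.3 561.1 230.4] F [ 0.2  0.  -0.3] open 85.5 t 0.15
tool y yaw 63.94 z [-8.0e-04 -1.3e-03 -1.0e+00] shift mm [-337.3 -323.7  120.9] j6 -0.13
65.70646984690485 317.61755128825996 [[   0.     -0.96   -0.27   68.35]
 [   1.      0.      0.     -1.69]
 [  -0.     -0.27    0.96 -143.27]
 [   0.      0.      0.      1.  ]]
```

View pics/w1.png

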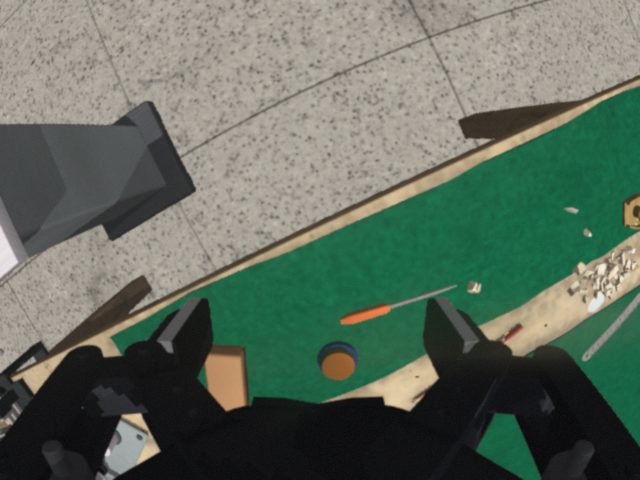

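The wrist picture shows only the green mat, because both moves were refused. Presumably every key is required in each row.

Request:
play_rows --commands '[{"ax":0,"ay":0,"az":0.1236,"dx":0,"dy":0,"dz":0,"grip":1},{"ax":0,"ay":0,"az":0.1236,"dx":0,"dy":0,"dz":0,"grip":1},{"ax":0,"ay":0,"az":0.1236,"dx":0,"dy":0,"dz":0,"grip":1},{"ax":0,"ay":0,"az":0.1236,"dx":0,"dy":0,"dz":0,"grip":1},{"ax":0,"ay":0,"az":0.1236,"dx":0,"dy":0,"dz":0,"grip":1},{"ax":0,"ay":0,"az":0.1236,"dx":0,"dy":0,"dz":0,"grip":1},{"ax":0,"ay":0,"az":0.1236,"dx":0,"dy":0,"dz":0,"grip":1},{"ax":0,"ay":0,"az":0.1236,"dx":0,"dy":0,"dz":0,"grip":1},{"ax":0,"ay":0,"az":0.1236,"dx":0,"dy":0,"dz":0,"grip":1},{"ax":0,"ay":0,"az":0.1236,"dx":0,"dy":0,"dz":0,"grip":1},{"ax":0,"ay":0,"az":0.1236,"dx":0,"dy":0,"dz":0,"grip":1},{"ax":0,"ay":0,"az":0.1236,"dx":0,"dy":0,"dz":0,"grip":1},{"ax":0,"ay":0,"az":0.1236,"dx":0,"dy":0,"dz":0,"grip":1},{"ax":0,"ay":0,"az":0.1236,"dx":0,"dy":0,"dz":0,"grip":1},{"ax":0,"ay":0,"az":0.1236,"dx":0,"dy":0,"dz":0,"grip":1},{"ax":0,"ay":0,"az":0.1236,"dx":0,"dy":0,"dz":0,"grip":1},{"ax":0,"ay":0,"az":0.1236,"dx":0,"dy":0,"dz":0,"grip":1},{"ax":0,"ay":0,"az":0,"dx":0,"dy":0,"dz":0,"grip":1}]'

```text
clock: 1.65
eef_pos: [274.4, 561.2, 230.8]
eef_rot: [0.0, 0.958, 0.287, -0.0]
force: [0.2, 0.2, -0.2]
opening: 0.0
grip_force: 0.0
```

Request:
play_rows --commands '[{"ax":0,"ay":0,"az":0,"dx":-0.0068,"dy":0.0284,"dz":0.003,"grip":1},{"ax":0,"ay":0,"az":0,"dx":-0.0068,"dy":0.0284,"dz":0.003,"grip":1},{"ax":0,"ay":0,"az":0,"dx":-0.0068,"dy":0.0284,"dz":0.003,"grip":1},{"ax":0,"ay":0,"az":0,"dx":-0.0068,"dy":0.0284,"dz":0.003,"grip":1},{"ax":0,"ay":0,"az":0,"dx":-0.0068,"dy":0.0284,"dz":0.003,"grip":1},{"ax":0,"ay":0,"az":0,"dx":-0.0068,"dy":0.0284,"dz":0.003,"grip":1},{"ax":0,"ay":0,"az":0,"dx":-0.0068,"dy":0.0284,"dz":0.003,"grip":1},{"ax":0,"ay":0,"az":0,"dx":-0.0068,"dy":0.0284,"dz":0.003,"grip":1},{"ax":0,"ay":0,"az":0,"dx":-0.0068,"dy":0.0284,"dz":0.003,"grip":1},{"ax":0,"ay":0,"az":0,"dx":-0.0068,"dy":0.0284,"dz":0.003,"grip":1},{"ax":0,"ay":0,"az":0,"dx":-0.0068,"dy":0.0284,"dz":0.003,"grip":1},{"ax":0,"ay":0,"az":0,"dx":-0.0068,"dy":0.0284,"dz":0.003,"grip":1},{"ax":0,"ay":0,"az":0,"dx":-0.0068,"dy":0.0284,"dz":0.003,"grip":1},{"ax":0,"ay":0,"az":0,"dx":-0.0068,"dy":0.0284,"dz":0.003,"grip":1},{"ax":0,"ay":0,"az":0,"dx":-0.0068,"dy":0.0284,"dz":0.003,"grip":1},{"ax":0,"ay":0,"az":0,"dx":-0.0068,"dy":0.0284,"dz":0.003,"grip":1},{"ax":0,"ay":0,"az":0,"dx":0,"dy":0,"dz":0,"grip":1},{"ax":0,"ay":0,"az":0,"dx":0,"dy":0,"dz":0,"grip":1}]'

```text
clock: 3.15
eef_pos: [435.2, 121.5, 183.1]
eef_rot: [-0.0, 0.957, 0.289, -0.0]
force: [-0.3, 0.1, 0.5]
opening: 0.1
grip_force: 0.0
```

```bash
python3 - <<'E'
from h import *
import pickle
s=status.sense(); c=snap('wrist','w2.png'); pickle.dump((s,c),open('w2.pkl','wb')); go(435,122,90)
E
```

```text
pos [434.9 122.4 183.2] F [-0.2  0.4 -0.8] open 0.1 t 3.2
tool y yaw -56.4 z [-5.e-04  4.e-04 -1.e+00] shift mm [-0.2  0.5 93.2] j6 1.08
```

View pics/w2.png

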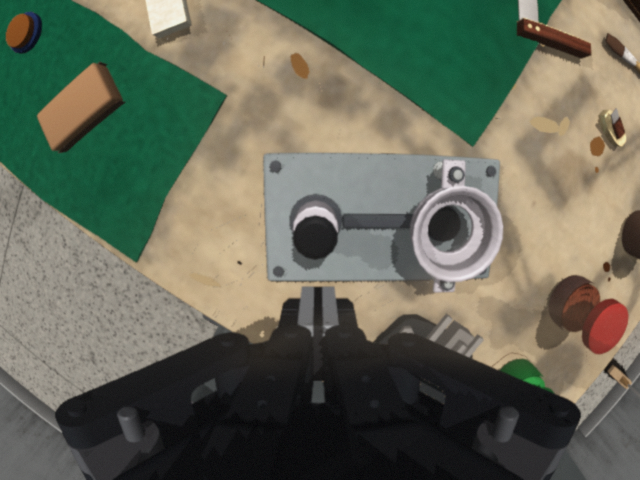

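The wrist view shows the plunger cap centred near (315,238), the ring rim centred near (457.5,233) and the plate square to the image.

```bash
python3 - <<'E'
from h import *
import pickle
s,c=pickle.load(open('w2.pkl','rb'))
W=lambda u,v,z: wray(c,s,u,v,z).round(1)
print('pl',W(315.5,238,75),'ring',W(457.5,233,65),'L/R',W(412,233,65),W(503,233,65),'TB',W(457,186,65),W(457,281,65))
for p in((264,153),(500,158),(268,281),(490,277)): print(W(*p,10))
print('posts',W(457,173,52),W(444,286,52))
E
```

```text
pl [433.8 122.5  75. ] ring [494.6  33.5  65. ] L/R [474.3  63.7  65. ] [5.171e+02 1.000e-01 6.500e+01] TB [522.6  56.   65. ] [464.3   8.5  65. ]
[457.5 191.1  10. ]
[576.4  14.7  10. ]
[361.3 127.2  10. ]
[481.4 -50.9  10. ]
posts [532.4  57.1  52. ] [453.4   8.1  52. ]
```

Request:
play_rows --commands '[{"ax":0,"ay":0,"az":0,"dx":0,"dy":0,"dz":0.017,"grip":1},{"ax":0,"ay":0,"az":0,"dx":0,"dy":0,"dz":0.017,"grip":1},{"ax":0,"ay":0,"az":0,"dx":0,"dy":0,"dz":0.017,"grip":1},{"ax":0,"ay":0,"az":0,"dx":0,"dy":0,"dz":0.017,"grip":1},{"ax":0,"ay":0,"az":0,"dx":0,"dy":0,"dz":0.017,"grip":1},{"ax":0,"ay":0,"az":0,"dx":0,"dy":0,"dz":0.016,"grip":1},{"ax":0,"ay":0,"az":0,"dx":0,"dy":0,"dz":0.004,"grip":1},{"ax":0,"ay":0,"az":0,"dx":0,"dy":0,"dz":0.004,"grip":1},{"ax":0,"ay":0,"az":0,"dx":0,"dy":0,"dz":0.004,"grip":1},{"ax":0,"ay":0,"az":0,"dx":0,"dy":0,"dz":0.003,"grip":1},{"ax":0,"ay":0,"az":0,"dx":0,"dy":0,"dz":0.002,"grip":1},{"ax":0,"ay":0,"az":0,"dx":0,"dy":0,"dz":0,"grip":1},{"ax":0,"ay":0,"az":0,"dx":0,"dy":0,"dz":0,"grip":1}]'

```text
clock: 4.28
eef_pos: [435.2, 123.4, 66.4]
eef_rot: [-0.0, 0.957, 0.289, 0.0]
force: [-5.3, 2.4, 6.7]
opening: 0.0
grip_force: 3.4
```

Request:
play_rows --commands '[{"ax":0,"ay":0,"az":0,"dx":0,"dy":0,"dz":0.002,"grip":1},{"ax":0,"ay":0,"az":0,"dx":0,"dy":0,"dz":0.002,"grip":1},{"ax":0,"ay":0,"az":0,"dx":0,"dy":0,"dz":0.002,"grip":1},{"ax":0,"ay":0,"az":0,"dx":0,"dy":0,"dz":0,"grip":1},{"ax":0,"ay":0,"az":0,"dx":0,"dy":0,"dz":0,"grip":1}]'

```text
clock: 4.7
eef_pos: [435.6, 123.4, 61.0]
eef_rot: [-0.0, 0.957, 0.289, 0.001]
force: [-6.2, 1.3, 10.8]
opening: 0.2
grip_force: 5.2
```

Request:
play_rows --commands '[{"ax":0,"ay":0,"az":0,"dx":0,"dy":0,"dz":0.002,"grip":1},{"ax":0,"ay":0,"az":0,"dx":0,"dy":0,"dz":0.002,"grip":1},{"ax":0,"ay":0,"az":0,"dx":0,"dy":0,"dz":0,"grip":1},{"ax":0,"ay":0,"az":0,"dx":0,"dy":0,"dz":0,"grip":1}]'

```text
clock: 5.03
eef_pos: [435.8, 123.4, 60.6]
eef_rot: [-0.0, 0.957, 0.289, -0.0]
force: [-23.2, -1.2, 46.7]
opening: 0.4
grip_force: 23.4
```

Request:
play_rows --commands '[{"ax":0,"ay":0,"az":0,"dx":0,"dy":0,"dz":-0.006,"grip":1},{"ax":0,"ay":0,"az":0,"dx":0,"dy":0,"dz":-0.01,"grip":1},{"ax":0,"ay":0,"az":0,"dx":0,"dy":0,"dz":-0.02,"grip":1},{"ax":0,"ay":0,"az":0,"dx":0,"dy":0,"dz":-0.03,"grip":1},{"ax":0,"ay":0,"az":0,"dx":0,"dy":0,"dz":-0.03,"grip":1},{"ax":0,"ay":0,"az":0,"dx":0,"dy":0,"dz":-0.03,"grip":0.1},{"ax":0,"ay":0,"az":0,"dx":0,"dy":0,"dz":0,"grip":0},{"ax":0,"ay":0,"az":0,"dx":0,"dy":0,"dz":0,"grip":0}]'

```text
clock: 5.7
eef_pos: [437.3, 123.0, 184.4]
eef_rot: [0.001, 0.957, 0.289, 0.003]
force: [-0.7, 0.4, -1.1]
opening: 35.9
grip_force: 0.0
```

```bash
python3 - <<'E'
from h import *
import pickle
s=status.sense(); c=snap('wrist','w3.png'); pickle.dump((s,c),open('w3.pkl','wb')); go(637,-199,180)
a=c['color']
s2,c2=pickle.load(open('w2.pkl','rb'))
u=lambda p,s,c:None
cv2.imwrite('pics/w3c.png',cv2.resize(a[120:320,220:540],None,fx=2.5,fy=2.5))
E
```

```text
pos [435.9 122.8 182.4] F [-0.5 -1.  -0. ] open 43.6 t 5.75
tool y yaw -56.43 z [ 3.1e-03  3.0e-04 -1.0e+00] shift mm [-10.4 379.3   2.9] j6 1.09
```

View pics/w3c.png

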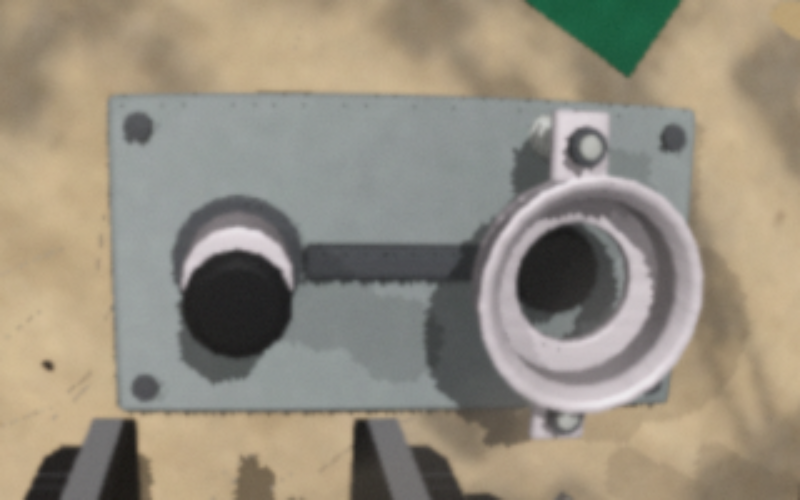

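The plunger reached its stop (the force jumped at z = 61) and has sprung back up. The cap is at crop (237,303), as before. Next I'll move over the far jar.

Request:
play_rows --commands '[{"ax":0,"ay":0,"az":0,"dx":-0.0007,"dy":0.0271,"dz":0,"grip":0},{"ax":0,"ay":0,"az":0,"dx":-0.0007,"dy":0.0271,"dz":0,"grip":0},{"ax":0,"ay":0,"az":0,"dx":-0.0007,"dy":0.0271,"dz":0,"grip":0},{"ax":0,"ay":0,"az":0,"dx":-0.0007,"dy":0.0271,"dz":0,"grip":0},{"ax":0,"ay":0,"az":0,"dx":-0.0007,"dy":0.0271,"dz":0,"grip":0},{"ax":0,"ay":0,"az":0,"dx":-0.0007,"dy":0.0271,"dz":0,"grip":0},{"ax":0,"ay":0,"az":0,"dx":-0.0007,"dy":0.0271,"dz":0,"grip":0},{"ax":0,"ay":0,"az":0,"dx":-0.0007,"dy":0.0271,"dz":0,"grip":0},{"ax":0,"ay":0,"az":0,"dx":-0.0007,"dy":0.0271,"dz":0,"grip":0},{"ax":0,"ay":0,"az":0,"dx":-0.0007,"dy":0.0271,"dz":0,"grip":0},{"ax":0,"ay":0,"az":0,"dx":-0.0007,"dy":0.0271,"dz":0,"grip":0},{"ax":0,"ay":0,"az":0,"dx":-0.0007,"dy":0.0271,"dz":0,"grip":0},{"ax":0,"ay":0,"az":0,"dx":-0.0007,"dy":0.0271,"dz":0,"grip":0},{"ax":0,"ay":0,"az":0,"dx":-0.0007,"dy":0.0271,"dz":0,"grip":0},{"ax":0,"ay":0,"az":0,"dx":0,"dy":0,"dz":0,"grip":0},{"ax":0,"ay":0,"az":0,"dx":0,"dy":0,"dz":0,"grip":0},{"ax":0,"ay":0,"az":0,"dx":0,"dy":0,"dz":0,"grip":0}]'

```text
clock: 7.17
eef_pos: [635.5, -198.2, 179.3]
eef_rot: [-0.001, 0.957, 0.289, -0.001]
force: [-0.7, 0.5, 0.6]
opening: 85.7
grip_force: 0.0
```

```bash
python3 - <<'E'
from h import *
import pickle
s=status.sense(); c=snap('wrist','w4.png'); pickle.dump((s,c),open('w4.pkl','wb')); go(637,-199,24)
E
```

```text
pos [ 635.6 -197.9  179.8] F [0.  0.6 0.2] open 85.3 t 7.22
tool y yaw -56.42 z [-0.0023  0.0013 -1.    ] shift mm [  0.7   2.1 155.8] j6 0.56
```

View pics/w4.png

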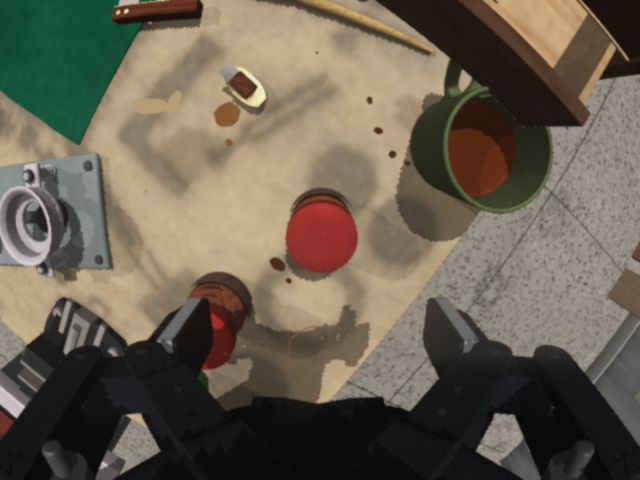

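The lid of the chosen jar is centred at (321.5,236). jar_pegs is partly behind the left finger, near (215,310), and the drawer corner is at (585,120). I'll check positions and clearances.

```bash
python3 - <<'E'
from h import *
import pickle
s,c=pickle.load(open('w4.pkl','rb'))
W=lambda u,v,z: wray(c,s,u,v,z).round(1)
print('lid',W(321.5,236,74),'L/R',W(286,236,74),W(357,236,74),'TB',W(321,200,74),W(321,272,74),'cup',W(490,150,95))
q=s['eef_rot']; Rt=R.from_quat([q[1],q[2],q[3],q[0]])
for z in(60,110,160): print(z,[Rt.inv().apply(W(*p,z)-s['eef_pos']).round(0) for p in((585,122),(545,122),(378,5))])
E
```

```text
lid [ 638.  -199.4   74. ] L/R [ 624.4 -178.9   74. ] [ 651.6 -219.8   74. ] TB [ 658.7 -185.2   74. ] [ 615.8 -213.7   74. ] cup [ 751.6 -255.4   95. ]
60 [array([ 98., 224., 119.]), array([ 92., 180., 119.]), array([169.,  43., 119.])]
110 [array([ 92., 181.,  69.]), array([ 87., 146.,  69.]), array([149.,  35.,  69.])]
160 [array([ 85., 138.,  19.]), array([ 82., 111.,  19.]), array([129.,  26.,  19.])]
```

Request:
play_rows --commands '[{"ax":0,"ay":0,"az":0,"dx":0.0008,"dy":0.0022,"dz":0.015,"grip":0},{"ax":0,"ay":0,"az":0,"dx":0,"dy":0,"dz":0.022,"grip":0},{"ax":0,"ay":0,"az":0,"dx":0,"dy":0,"dz":0.022,"grip":0},{"ax":0,"ay":0,"az":0,"dx":0,"dy":0,"dz":0.022,"grip":0},{"ax":0,"ay":0,"az":0,"dx":0,"dy":0,"dz":0.022,"grip":0},{"ax":0,"ay":0,"az":0,"dx":0,"dy":0,"dz":0.022,"grip":0},{"ax":0,"ay":0,"az":0,"dx":0,"dy":0,"dz":0.018,"grip":0},{"ax":0,"ay":0,"az":0,"dx":0,"dy":0,"dz":0.011,"grip":0},{"ax":0,"ay":0,"az":0,"dx":0,"dy":0,"dz":0,"grip":0},{"ax":0,"ay":0,"az":0,"dx":0,"dy":0,"dz":0,"grip":0},{"ax":0,"ay":0,"az":0,"dx":0,"dy":0,"dz":0,"grip":0}]'

```text
clock: 8.13
eef_pos: [639.3, -200.4, 28.6]
eef_rot: [0.001, 0.957, 0.289, 0.001]
force: [0.7, 0.4, 1.0]
opening: 85.5
grip_force: 0.0
```

Request:
play_rows --grip_force 50 --commands '[{"ax":0,"ay":0,"az":0,"dx":0,"dy":0,"dz":0,"grip":0.15},{"ax":0,"ay":0,"az":0,"dx":0,"dy":0,"dz":0,"grip":0.2},{"ax":0,"ay":0,"az":0,"dx":0,"dy":0,"dz":0,"grip":0.25},{"ax":0,"ay":0,"az":0,"dx":0,"dy":0,"dz":0,"grip":0.3},{"ax":0,"ay":0,"az":0,"dx":0,"dy":0,"dz":0,"grip":0.35},{"ax":0,"ay":0,"az":0,"dx":0,"dy":0,"dz":0,"grip":0.5},{"ax":0,"ay":0,"az":0,"dx":0,"dy":0,"dz":0,"grip":1},{"ax":0,"ay":0,"az":0,"dx":0,"dy":0,"dz":0,"grip":1},{"ax":0,"ay":0,"az":0,"dx":0,"dy":0,"dz":0,"grip":1},{"ax":0,"ay":0,"az":0,"dx":0,"dy":0,"dz":0,"grip":1}]'

```text
clock: 8.97
eef_pos: [638.9, -200.5, 28.2]
eef_rot: [0.0, 0.957, 0.289, 0.0]
force: [-1.1, 1.5, 5.0]
opening: 54.8
grip_force: 53.1
```

Request:
play_rows --commands '[{"ax":0,"ay":0,"az":0,"dx":0,"dy":0,"dz":-0.006,"grip":1},{"ax":0,"ay":0,"az":0,"dx":0,"dy":0,"dz":-0.013,"grip":1},{"ax":0,"ay":0,"az":0,"dx":0,"dy":0,"dz":-0.018,"grip":1},{"ax":0,"ay":0,"az":0,"dx":0,"dy":0,"dz":-0.018,"grip":1},{"ax":0,"ay":0,"az":0,"dx":0,"dy":0,"dz":-0.018,"grip":1},{"ax":0,"ay":0,"az":0,"dx":0,"dy":0,"dz":-0.018,"grip":1},{"ax":0,"ay":0,"az":0,"dx":0,"dy":0,"dz":-0.013,"grip":1},{"ax":0,"ay":0,"az":0,"dx":0,"dy":0,"dz":-0.006,"grip":1},{"ax":0,"ay":0,"az":0,"dx":0,"dy":0,"dz":0,"grip":1}]'

```text
clock: 9.72
eef_pos: [639.5, -200.8, 139.6]
eef_rot: [0.001, 0.957, 0.289, 0.001]
force: [0.9, -0.6, -1.9]
opening: 55.2
grip_force: 53.2
```

Request:
play_rows --commands '[{"ax":0,"ay":0,"az":0,"dx":0,"dy":-0.007,"dz":0,"grip":1},{"ax":0,"ay":0,"az":0,"dx":0.0006,"dy":-0.014,"dz":0,"grip":1},{"ax":0,"ay":0,"az":0,"dx":0.0006,"dy":-0.018,"dz":0,"grip":1},{"ax":0,"ay":0,"az":0,"dx":0.0006,"dy":-0.018,"dz":0,"grip":1},{"ax":0,"ay":0,"az":0,"dx":0.0006,"dy":-0.018,"dz":0,"grip":1},{"ax":0,"ay":0,"az":0,"dx":0.0006,"dy":-0.018,"dz":0,"grip":1},{"ax":0,"ay":0,"az":0,"dx":0.0006,"dy":-0.018,"dz":0,"grip":1},{"ax":0,"ay":0,"az":0,"dx":0.0006,"dy":-0.018,"dz":0,"grip":1},{"ax":0,"ay":0,"az":0,"dx":0.0006,"dy":-0.018,"dz":0,"grip":1},{"ax":0,"ay":0,"az":0,"dx":0.0006,"dy":-0.018,"dz":0,"grip":1},{"ax":0,"ay":0,"az":0,"dx":0.0006,"dy":-0.018,"dz":0,"grip":1},{"ax":0,"ay":0,"az":0,"dx":0.0006,"dy":-0.018,"dz":0,"grip":1},{"ax":0,"ay":0,"az":0,"dx":0.0006,"dy":-0.018,"dz":0,"grip":1},{"ax":0,"ay":0,"az":0,"dx":0.0006,"dy":-0.018,"dz":0,"grip":1},{"ax":0,"ay":0,"az":0,"dx":0.0006,"dy":-0.018,"dz":0,"grip":1},{"ax":0,"ay":0,"az":0,"dx":0,"dy":-0.012,"dz":0,"grip":1},{"ax":0,"ay":0,"az":0,"dx":0,"dy":-0.006,"dz":0,"grip":1},{"ax":0,"ay":0,"az":0,"dx":0,"dy":0,"dz":0,"grip":1},{"ax":0,"ay":0,"az":0,"dx":0,"dy":0,"dz":0,"grip":1}]'

```text
clock: 11.3
eef_pos: [494.5, 31.7, 137.0]
eef_rot: [0.0, 0.957, 0.289, -0.0]
force: [0.9, -0.7, -2.0]
opening: 54.8
grip_force: 53.3
```

```bash
python3 - <<'E'
from h import *
import pickle
s=status.sense(); c=snap('scene','s2.png'); go(494.8,31.8,100)
w=snap('wrist','w5.png'); t=snap('top','t2.png')
pickle.dump((s,c,w,t),open('s2.pkl','wb'))
a=cv2.resize(c['color'][180:320,230:390],None,fx=2.5,fy=2.5,interpolation=2); b=cv2.resize(w['color'],(467,350))
cv2.imwrite('pics/v5.png',np.hstack([a,b])[:, :800] if a.shape[0]==b.shape[0] else a)
E
```

```text
pos [494.8  31.3 137.2] F [ 0.2  0.2 -2. ] open 54.9 t 11.35
tool y yaw -56.45 z [ 2.e-04 -4.e-04 -1.e+00] shift mm [ 0.2 -0.4 37.2] j6 0.89
```

View pics/v5.png

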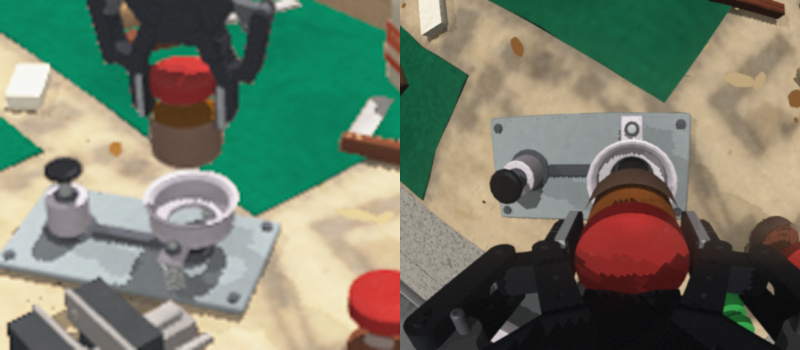

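The jar is held upright, with its base about 109 mm up and centred over the ring in both views. I'll lower it to just above the rim, then down through the flare.

Request:
play_rows --commands '[{"ax":0,"ay":0,"az":0,"dx":0,"dy":0,"dz":0.01,"grip":1},{"ax":0,"ay":0,"az":0,"dx":0,"dy":0,"dz":0.012,"grip":1},{"ax":0,"ay":0,"az":0,"dx":0,"dy":0,"dz":0.012,"grip":1},{"ax":0,"ay":0,"az":0,"dx":0,"dy":0,"dz":0.007,"grip":1},{"ax":0,"ay":0,"az":0,"dx":0,"dy":0,"dz":0.004,"grip":1},{"ax":0,"ay":0,"az":0,"dx":0,"dy":0,"dz":0.003,"grip":1},{"ax":0,"ay":0,"az":0,"dx":0,"dy":0,"dz":0.003,"grip":1},{"ax":0,"ay":0,"az":0,"dx":0,"dy":0,"dz":0.003,"grip":1},{"ax":0,"ay":0,"az":0,"dx":0,"dy":0,"dz":0,"grip":1},{"ax":0,"ay":0,"az":0,"dx":0,"dy":0,"dz":0,"grip":1}]'

```text
clock: 12.28
eef_pos: [494.7, 31.8, 83.5]
eef_rot: [0.0, 0.957, 0.289, 0.0]
force: [0.4, 1.1, -1.9]
opening: 55.0
grip_force: 53.3
```

Request:
play_rows --commands '[{"ax":0,"ay":0,"az":0,"dx":0,"dy":0,"dz":0.002,"grip":1},{"ax":0,"ay":0,"az":0,"dx":0,"dy":0,"dz":0.002,"grip":1},{"ax":0,"ay":0,"az":0,"dx":0,"dy":0,"dz":0.002,"grip":1},{"ax":0,"ay":0,"az":0,"dx":0,"dy":0,"dz":0.002,"grip":1},{"ax":0,"ay":0,"az":0,"dx":0,"dy":0,"dz":0.002,"grip":1},{"ax":0,"ay":0,"az":0,"dx":0,"dy":0,"dz":0.001,"grip":1},{"ax":0,"ay":0,"az":0,"dx":0,"dy":0,"dz":0,"grip":1},{"ax":0,"ay":0,"az":0,"dx":0,"dy":0,"dz":0,"grip":1}]'

```text
clock: 12.95
eef_pos: [494.5, 31.8, 72.6]
eef_rot: [-0.0, 0.957, 0.289, -0.0]
force: [-2.1, 0.2, 2.0]
opening: 54.7
grip_force: 53.2
```

Request:
play_rows --grip_force 80 --commands '[{"ax":0,"ay":0,"az":0,"dx":0,"dy":0,"dz":0,"grip":1},{"ax":0,"ay":0,"az":0,"dx":0,"dy":0,"dz":0,"grip":1},{"ax":0,"ay":0,"az":0,"dx":0,"dy":0,"dz":0.002,"grip":1},{"ax":0,"ay":0,"az":0,"dx":0,"dy":0,"dz":0.002,"grip":1},{"ax":0,"ay":0,"az":0,"dx":0,"dy":0,"dz":0.002,"grip":1},{"ax":0,"ay":0,"az":0,"dx":0,"dy":0,"dz":0.002,"grip":1},{"ax":0,"ay":0,"az":0,"dx":0,"dy":0,"dz":0.002,"grip":1},{"ax":0,"ay":0,"az":0,"dx":0,"dy":0,"dz":0.002,"grip":1},{"ax":0,"ay":0,"az":0,"dx":0,"dy":0,"dz":0.002,"grip":1},{"ax":0,"ay":0,"az":0,"dx":0,"dy":0,"dz":0,"grip":1},{"ax":0,"ay":0,"az":0,"dx":0,"dy":0,"dz":0,"grip":1}]'

```text
clock: 13.87
eef_pos: [494.8, 31.8, 58.8]
eef_rot: [0.0, 0.957, 0.289, 0.0]
force: [-4.4, 0.3, 9.2]
opening: 54.4
grip_force: 83.9
```

Request:
play_rows --commands '[{"ax":0,"ay":0,"az":0,"dx":0,"dy":0,"dz":0.001,"grip":1},{"ax":0,"ay":0,"az":0,"dx":0,"dy":0,"dz":0.001,"grip":1},{"ax":0,"ay":0,"az":0,"dx":0,"dy":0,"dz":0.001,"grip":1},{"ax":0,"ay":0,"az":0,"dx":0,"dy":0,"dz":0.001,"grip":1},{"ax":0,"ay":0,"az":0,"dx":0,"dy":0,"dz":0,"grip":1},{"ax":0,"ay":0,"az":0,"dx":0,"dy":0,"dz":0,"grip":1}]'

```text
clock: 14.37
eef_pos: [494.9, 31.8, 55.7]
eef_rot: [0.0, 0.957, 0.289, 0.0]
force: [-7.0, 0.0, 16.5]
opening: 54.8
grip_force: 84.6
```

Request:
play_rows --commands '[{"ax":0,"ay":0,"az":0,"dx":0,"dy":0,"dz":0.001,"grip":1},{"ax":0,"ay":0,"az":0,"dx":0,"dy":0,"dz":0.0005,"grip":1},{"ax":0,"ay":0,"az":0,"dx":0,"dy":0,"dz":0,"grip":1},{"ax":0,"ay":0,"az":0,"dx":0,"dy":0,"dz":0,"grip":1},{"ax":0,"ay":0,"az":0,"dx":0,"dy":0,"dz":0,"grip":1}]'

```text
clock: 14.78
eef_pos: [494.9, 31.8, 54.6]
eef_rot: [0.0, 0.957, 0.289, 0.0]
force: [-9.1, 0.9, 20.5]
opening: 54.4
grip_force: 84.9
```

```bash
python3 - <<'E'
from h import *
go(494.8,31.8,55)
c=snap('scene','s3.png'); cv2.imwrite('pics/s3c.png',cv2.resize(c['color'][180:360,220:480],None,fx=3,fy=3,interpolation=2))
E
```

```text
pos [494.9  31.8  54.6] F [-9.1  0.9 20.5] open 54.4 t 14.78
tool y yaw -56.44 z [ 1.e-04 -1.e-04 -1.e+00] shift mm [-0.1 -0.  -0.4] j6 0.89
```

View pics/s3c.png

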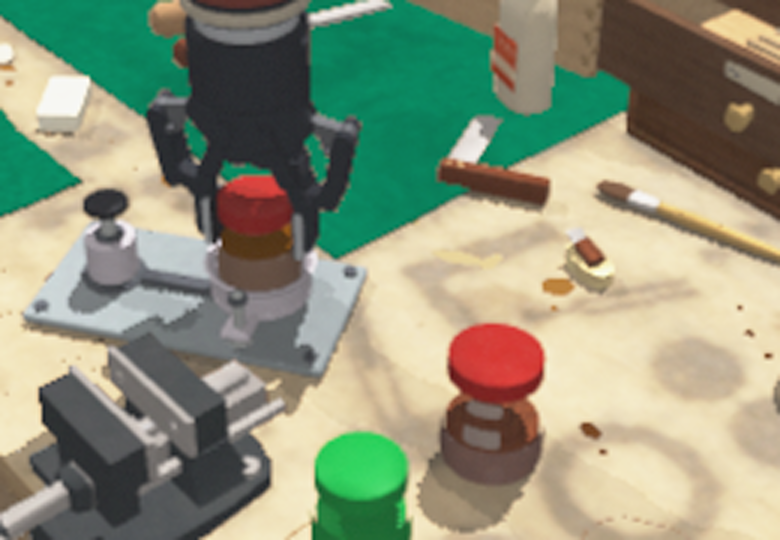

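The jar is upright in the lowered ring. The force rose about 3.6 N per mm over the last millimetre, which matches the stamp plus the springs. The other objects I can see have not moved. I'm handing in.

```bash
python3 -c "
from plant import arm
print(arm.sign_off())"
```

```text
the job is handed in; nothing more can be done
None
```

Handed in at 14.8 s: the plunger was pressed to its stop (peak reading about 47 N, through the fingertips) and sprang back, and jar_varnish is held upright, pressed onto the stamp at about 20 N.

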